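# Press the polarimeter tube into its V-rest

### The arm

A 6-joint arm with a two-finger parallel gripper is mounted at the origin on the work surface. World frame = base frame: x ahead of the robot, y to its left, z up, the work surface at z = 0. Lengths are in mm, angles in rad, forces in N, time in s.
With the tool pointing down it reaches from about 350 to 725 mm from the base axis. Payload 6 kg.
Tool frame: the origin (TCP) lies midway between the tips of the shut fingers; the grasp point (between the pads) lies 19 mm behind it (arm.grasp_offset is the distance from the TCP to the grasp point, in mm); z points along the fingers, y is the direction in which the jaws open and shut (so a half turn about z gives the same grasp; the last joint's range is limited). The gripper opens to 85 mm and grips with 20 to 120 N. Pads are 22 mm wide; open, the fingers measure 114 mm over their backs; the gripper's body (76 mm by 85 mm) begins 54 mm behind the grasp point. The pads swing forward as they close: fully open they stand 13 mm farther back than shut.
Start: joints at [1.548, 0.04, 0.085, 0, -1.615, -0.334], TCP at [209.539, 562.198, 231.261] pointing down, gripper open.
Joint ranges: [-2.56, 2.56], [-1.29, 2.01], [-1.08, 1.49], [-3.29, 1.98], [-2.81, -0.18], [-2.99, 2.99]. Speed limits (rad/s): [2.57, 2.57, 3.01, 3.14, 3.14, 3.14].

### API

Orientations are given as [roll, pitch, yaw] about the fixed x, y, z axes, in that order (R = Rz(yaw) Ry(pitch) Rx(roll)).
In Python, from plant import arm, cams, find_in, silhouettes, tip_of gives the robot as it stands.
- The arm moves only by the tool step_arm, never from a script. Its argument "commands" is a list of rows, each a list of 7 numbers: the finger opening in mm, from 0 to 85.4, then the shift along the tool's x, y, z in mm, then the turn, a rotation vector about the tool's x, y, z in degrees. A call has 1 to 8 rows; each row is the pose to reach, as a shift and turn from the pose commanded when the call began, along the tool's axes at that moment; what a row does not reach only later rows make up. A row lasts 1/10 s, in which the tool goes at most 50 mm and 8.59 degrees, less where a joint would pass 70% of its speed; a pose out of reach is approached as far as the arm can. A call with a gripper value outside its range is refused whole. The fingers move at their own pace and stop on an object; the grip force is fixed at half the most. Time passes only in rows, so rows that repeat a pose let the fingers close. It gives the time, the measured TCP pose, the force and the opening at its end, in the units of the state.
- arm.observe(): the state, without advancing time (a new reading comes with each control period).
- cams.camera(name): name is "scene" or "top" or "wrist"; returns the picture (420x560x3 uint8, red, green, blue); there is no depth.
- cams.get_calibration(name): a dict with "fx", "fy", "cx", "cy" (pixels), "R" (3x3) and "t" (3): a world point X has camera coordinates R X + t; the wrist camera has in their place "tool_from_camera" (4x4, takes a point from camera to tool coordinates, whose origin is the TCP and whose axes are the flange's). Camera axes: x right, y down, z forward; pixel columns grow to the right and rows downward; lengths in mm; the calibration is good to about 2 mm. A picture is of the moment at which its call begins: read the wrist's pose just before it. get_calibration takes no time and is no camera call.
- arm.close_job(): hands the job in, once; it reports no verdict.
Trained networks look in the newest picture that a camera, given by its name, has taken for a name from the list of things; names that differ only in an ending like _2 or _b are one class to them, and where a whole thing is asked for, a point or a joint stands for the part that bears it (a point fixed in the world has none). Each returns a list of dicts, best first, with "confidence" (0 to 1); they miss things now and then, are a little off and sometimes report something else, mostly with a low value. They report only what shows in the picture. A call takes as long as a camera call.
- find_in(camera, target): "at" ([row, column] in pixels, amid what is visible of it).
- silhouettes(camera, target): "region" (420x560 bool, what is visible of it) and "at" ([row, column] in pixels, amid what is visible of it).
- tip_of(camera, target): "at" ([row, column] in pixels: a listed point, or the origin of a listed thing).
The state is a dict: "time_s": time; "joints": joint angles; "dq": joint speeds; "tau": joint torques, N m; "eef_pos": TCP position; "ee_rot": TCP orientation; "force": force on the tool from outside, world axes, zero at the start; "wrist_torque": the same for the moment, N m; "grip_width": opening from 0.0 (shut) to 1.0 (fully open).
Only numpy, scipy, OpenCV 4.12 (cv2) and the standard library are available. Lean on these libraries where they do the work, as an engineer would, in place of code of your own. Each camera call takes 0.05 s, during which the arm holds its last target.

### The job

Take the long steel sample tube out of its cradle and lay it in the polarimeter's V-rest, lengthwise in the middle, flange end towards the lamp box (the one with the louvred top). Then press it straight down with about 20 N, so that both sloping sides of the rest carry it evenly for good heat contact, and finish still holding it pressed down like that: do not let go. Be gentle with its glass windows (never bang it or push it onto the rest with more than 40 N), and leave the short tube and everything else as it is.

Things in the scene. Friction and masses are not known exactly. Their poses are not given: they have to be found in the camera images.
- cell_center (a point): the LONG steel tube, the one to use: straight barrel 32 mm in diameter, 132 mm long, plus a round flange 44 mm in diameter, 10 mm thick, on one end; about 0.25 kg, glass windows in both ends. It starts lying level in one of two white cradles, axis 50 mm above the table. The point is on its axis, half-way along the barrel, near the balance point; y runs along the tube towards the flange
- cell_flange (a point): centre of the outer face of the long tube's flange, 76 mm from cell_center along the tube's y axis
- cell: the long tube itself; its frame is that of cell_center
- cradle_a: white plastic cradle, fixed, under the long tube; origin on the table below its middle, y along the tube. Two V-plates 34 to 42 mm either side of the middle carry the tube; their tips are about 52 mm high and 20 mm to each side of the axis. Between the plates (68 mm) the barrel is free down to the 70 x 110 mm base plate, 10 mm thick
- cradle_b: the same cradle again, fixed, under the short tube
- rest_seat (a point): the V-rest in the middle of the polarimeter. The point is where cell_center lies when the tube is fully seated, on the seated tube's axis 70 mm above the table; z is up, y runs level along the rest towards the lamp box, x level across the rest. The rest is rigid and fixed. A seated tube's flange is outside the V-plates on the lamp side, with 14 mm between flange and plate
- polarimeter: the polarimeter: low grey bench plate 370 x 120 x 16 mm, fixed, with a white box 110 mm high at each end and the V-rest between. Origin on the table under rest_seat, same axes. The lamp box (louvred top) starts 107 mm from the middle along +y, the other box 114 mm along -y
- vee_near: the sloping faces on the -x side of the V-rest (origin as polarimeter). The rest is two aluminium V-plates, each 14 mm thick, centred 45 mm either side of the middle along y, faces at 45 degrees; their upper tips are about 2 mm above the seated axis and 20 mm to each side of it. Between the plates (76 mm) is free space down to the bench plate
- vee_far: the sloping faces on the +x side of the V-rest, the mirror image (same origin)
- short_cell_center (a point): the SHORT steel tube, not to be used: same diameter and flange, barrel only 98 mm long, lying in the other cradle, axis 50 mm above the table; the point is half-way along its barrel, y axis towards its flange
- beaker_center (a point): glass beaker, 56 mm across, 70 mm tall; the point is at its middle; to be left alone
- wash_bottle_center (a point): white plastic bottle, 64 mm across, 160 mm tall; the point is at its middle; to be left alone
- jar_center (a point): amber glass jar, 60 mm across, 75 mm tall; the point is at its middle; to be left alone
- dish_center (a point): flat clear closed dish, 80 mm across, 14 mm tall; the point is at its middle; to be left alone
- spatula_center (a point): thin steel laboratory spatula, 160 mm long, 16 mm wide, lying on the table; the point is at its middle; to be left alone

How it is judged:
By the outcome, as a careful person would: the job done as asked, in the order asked, and still so for the second after the job is handed in, while the arm keeps its last pose, push and grip.
It also fails if it takes over 48 s, if anything falls off the work surface, if the arm or the gripper's body presses on something with over 40 N, if the wrist force passes 120 N, or if a joint passes its speed limit or range.

## Working session

There is one attempt and no reset: what is moved stays moved. The work goes in short steps, Python scripts to look and compute and a tool call to move; the robot and the scene stay as the last step left them, time stands still between calls to the robot, and variables do not carry over. Pictures are saved under pics/ and viewed, and the job is handed in when it is done.

Besides the shell and the picture viewer there is one more tool, called after "Emit:" as name(argument=value, ...), one argument or row to a line, values as JSON. step_arm: Moves the arm, as the interface text tells. Its arguments: {"type":"object","properties":{"commands":{"type":"array","items":{"type":"array","items":{"type":"number"}}}},"required":["commands"]}

```bash
ls; mkdir -p pics; python3 - <<'E'
from plant import arm,cams,find_in,silhouettes,tip_of
import cv2
print(arm.observe())
for n in ["scene","top"]:
    im=cams.camera(n); cv2.imwrite(f"pics/{n}0.png",im[:,:,::-1])
    c=cams.get_calibration(n); print(n,c)
    for t in ["cell_center","cell_flange","rest_seat","short_cell_center","polarimeter","cradle_a"]:
        print(t,[(d["at"],round(d["confidence"],2)) for d in tip_of(n,t)])
print(cams.get_calibration("wrist"), arm.grasp_offset)
E
```

```text
pics
{'time_s': 0.0, 'joints': array([ 1.54767812e+00,  4.08191913e-02,  8.38028615e-02, -4.87966806e-04,
       -1.61548005e+00, -3.33687429e-01]), 'dq': array([ 0.0005751 ,  0.00168867,  0.00071871, -0.00186726, -0.00014259,
        0.00088363]), 'tau': array([ 5.52529600e-04, -3.68210471e+01,  3.47424710e+01,  6.93243116e+00,
       -5.41312082e-03,  1.04305087e-05]), 'eef_pos': array([209.37662978, 561.9344735 , 230.26553182]), 'ee_rot': array([ 3.13982670e+00, -9.61896482e-05, -3.56784173e-01]), 'force': array([-0.11835155, -0.25336179,  0.55193392]), 'wrist_torque': array([-0.00195944, -0.02914445, -0.033047  ]), 'grip_width': 1.0009479841815567}
scene {'fx': 544.1551029196336, 'fy': 544.1551029196336, 'cx': 279.83899270798156, 'cy': 196.90895342982827, 'R': array([[ 0.36680534,  0.93029457, -0.00241808],
       [ 0.77860659, -0.30841684, -0.54648955],
       [-0.50914204,  0.19857255, -0.83746243]]), 't': array([-289.45646298, -391.95479721, 1601.62034319])}
cell_center [([190.2, 363.0], 0.66)]
cell_flange [([175.8, 394.9], 0.96)]
rest_seat [([220.4, 166.8], 0.87)]
short_cell_
[... 540 characters left out ...]
st_seat [([225.0, 375.2], 0.95), ([227.1, 367.7], 0.66)]
short_cell_center [([273.1, 209.0], 0.66)]
polarimeter [([224.7, 367.1], 0.85)]
cradle_a [([273.2, 212.5], 0.74), ([198.1, 180.6], 0.69), ([195.7, 176.0], 0.24)]
{'fx': 320.5069859401494, 'fy': 320.5069859401494, 'cx': 282.0733960432361, 'cy': 214.5085982966441, 'tool_from_camera': array([[ 8.65450252e-04, -9.62632474e-01, -2.70809845e-01,
         6.76984196e+01],
       [ 9.99999285e-01,  1.05667686e-03, -5.60326121e-04,
         5.15942757e-02],
       [ 8.25546617e-04, -2.70809166e-01,  9.62632699e-01,
        -1.41680184e+02],
       [ 0.00000000e+00,  0.00000000e+00,  0.00000000e+00,
         1.00000000e+00]])} 18.700000000000003
```

View pics/scene0.png

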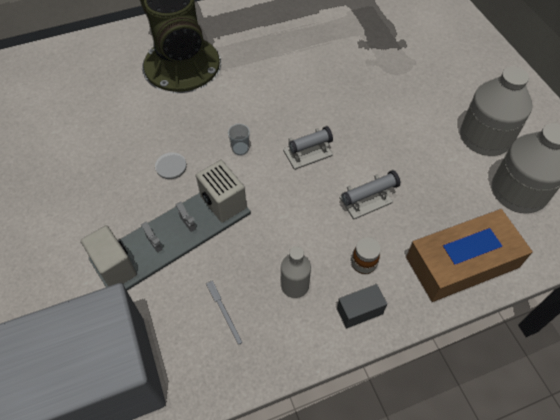

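View pics/top0.png

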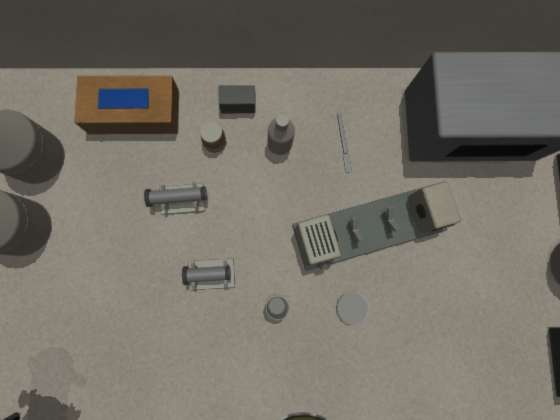

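```bash
cat > h.py <<'E'
import numpy as np
from plant import arm,cams,find_in,silhouettes,tip_of
from scipy.spatial.transform import Rotation as Ro
def ray(name,at,obs=None):
    c=cams.get_calibration(name)
    d=np.array([(at[1]-c["cx"])/c["fx"],(at[0]-c["cy"])/c["fy"],1.])
    if name=="wrist":
        T=c["tool_from_camera"]; R=Ro.from_euler("xyz",obs["ee_rot"]).as_matrix()
        return R@T[:3,3]+obs["eef_pos"], R@T[:3,:3]@d
    R=np.array(c["R"]);return -R.T@np.array(c["t"]),R.T@d
def onz(name,at,z,obs=None):
    o,d=ray(name,at,obs); return o+d*(z-o[2])/d[2]
def proj(name,X,obs=None):
    c=cams.get_calibration(name); X=np.atleast_2d(X)
    if name=="wrist":
        T=c["tool_from_camera"]; R=Ro.from_euler("xyz",obs["ee_rot"]).as_matrix()
        p=((X-obs["eef_pos"])@R-T[:3,3])@T[:3,:3]
    else: p=X@np.array(c["R"]).T+c["t"]
    return np.c_[c["fy"]*p[:,1]/p[:,2]+c["cy"],c["fx"]*p[:,0]/p[:,2]+c["cx"]]
E
python3 - <<'E'
from h import *
np.set_printoptions(precision=1,suppress=True)
D={"scene":dict(cc=[190.2,363],cf=[175.8,394.9],rs=[220.4,166.8],sc=[139.4,308.2],po=[235,171.3]),
"top":dict(cc=[192.7,177.4],cf=[201.8,143.8],rs=[225,375.2],sc=[273.1,209],po=[224.7,367.1])}
Z=dict(cc=50,cf=50,rs=70,sc=50,po=0)
for n in D:
  for k in Z: print(n,k,onz(n,D[n][k],Z[k]))
E
```

```text
scene cc [627.6 276.6  50. ]
scene cf [618.2 367.1  50. ]
scene rs [ 549.5 -179.5   70. ]
scene sc [436.8 216.4  50. ]
scene po [ 547.5 -180.7    0. ]
top cc [633.6 291.8  50. ]
top cf [612.2 371.3  50. ]
top rs [ 547.4 -177.3   70. ]
top sc [441.1 214.   50. ]
top po [ 557.2 -176.3    0. ]
```

The long tube's flange already points to +y, as the lamp box does. I'll get the axis directions from silhouettes and check the clutter near the path.

```bash
cat >> h.py <<'E'
def cmd(pos,yaw,obs=None,roll=np.pi,pitch=0.):
    "shift (tool axes) and rotvec deg from measured pose"
    o=obs or arm.observe(); R=Ro.from_euler("xyz",o["ee_rot"])
    s=R.inv().apply(np.array(pos)-o["eef_pos"])
    r=(R.inv()*Ro.from_euler("xyz",[roll,pitch,yaw])).as_rotvec(degrees=True)
    return s,r
E
python3 - <<'E'
from h import *
np.set_printoptions(precision=2,suppress=True)
for at in [(150,40),(190,40),(160,0),(230,30),(250,15)]: print(at,onz("top",at,0)[:2],onz("top",at,200)[:2])
cams.camera("top")
# boxes of polarimeter
s=silhouettes("top","polarimeter"); print([(d["at"],d["confidence"],d["region"].sum()) for d in s])
import cv2
for t in ["cell","polarimeter"]:
  s=silhouettes("top",t)
  for d in s:
    m=d["region"].astype("uint8"); print(t,d["confidence"],cv2.minAreaRect(np.argwhere(m)[:,::-1].astype("float32")))
# lamp box top centre & other
a=onz("top",(240,320),110);b=onz("top",(205,441),110);print(a,b,np.arctan2(*(a-b)[1::-1]))
y=np.arctan2(371.3-291.8,612.2-633.6),np.arctan2(367.1-276.6,618.2-627.6);print(y)
print(cmd([480,330,240],-1.37)); print(cmd([615,270,200],-1.37))
E
```

```text
(150, 40) [758.93 654.41] [693.4  540.38]
(190, 40) [654.46 646.69] [609.78 534.2 ]
(160, 0) [733.25 752.65] [672.84 619.02]
(230, 30) [553.44 663.64] [528.91 547.77]
(250, 15) [504.41 696.13] [489.67 573.78]
[([226.0, 376.4], 0.69, np.int64(7923))]
cell 0.59 ((175.0831756591797, 196.30320739746094), (16.158605575561523, 62.25628662109375), 86.34777069091797)
polarimeter 0.69 ((377.0283508300781, 225.34902954101562), (51.2354850769043, 164.14585876464844), 74.05460357666016)
[510.07 -40.39 110.  ] [ 586.61 -319.42  110.  ] 1.838514417220083
(np.float64(1.8337459484072791), np.float64(1.6742926071376105))
(array([334.54, 123.09,  -8.74]), array([ 0.01, -0.  , 58.05]))
(array([481.99, 132.15,  31.26]), array([ 0.01, -0.  , 58.05]))
```

Emit:
step_arm(
  commands=[
    [85, 335, 123, -9, 0, 0, 58],
    [85, 335, 123, -9, 0, 0, 58],
    [85, 335, 123, -9, 0, 0, 58],
    [85, 335, 123, -9, 0, 0, 58],
    [85, 335, 123, -9, 0, 0, 58],
    [85, 335, 123, -9, 0, 0, 58],
    [85, 335, 123, -9, 0, 0, 58],
    [85, 335, 123, -9, 0, 0, 58],
  ],
)

```text
time_s: 1.7
eef_pos: [483.5, 326.4, 240.5]
ee_rot: [-3.141, -0.001, -1.377]
force: [-0.1, -0.2, -1.2]
grip_width: 1.0
```

```bash
python3 - <<'E'
from h import *
np.set_printoptions(precision=2,suppress=True)
o=arm.observe();print(o["time_s"],o["eef_pos"],o["ee_rot"],o["joints"]);print(cmd([615,270,200],-1.42))
E
```

```text
1.7 [483.51 326.38 240.46] [-3.14 -0.   -1.38] [ 0.94 -0.    0.06  0.   -1.63 -0.74]
(array([  80.59, -118.17,   40.59]), array([-0.03, -0.06,  2.45]))
```

Emit:
step_arm(
  commands=[
    [85, 80, -118, 40, 0, 0, 2.5],
    [85, 80, -118, 40, 0, 0, 2.5],
    [85, 80, -118, 40, 0, 0, 2.5],
    [85, 80, -118, 40, 0, 0, 2.5],
    [85, 80, -118, 40, 0, 0, 2.5],
  ],
)

```text
time_s: 2.2
eef_pos: [612.5, 274.5, 198.5]
ee_rot: [3.139, -0.001, -1.414]
force: [0.0, 0.2, 0.6]
grip_width: 0.992
```

```bash
python3 - <<'E'
from h import *
import cv2
np.set_printoptions(precision=2,suppress=True)
o=arm.observe();print(o["time_s"],o["eef_pos"],o["ee_rot"])
im=cams.camera("wrist");cv2.imwrite("pics/w1.png",im[:,:,::-1])
for t in ["cell_center","cell_flange","short_cell_center","cradle_a"]:
  for d in tip_of("wrist",t):
    print(t,d["at"],d["confidence"],onz("wrist",d["at"],0 if t=="cradle_a" else 50,o))
for d in silhouettes("wrist","cell"):
    print(d["confidence"],cv2.minAreaRect(np.argwhere(d["region"])[:,::-1].astype("float32")))
E
```

```text
2.2 [612.48 274.53 198.54] [ 3.14 -0.   -1.41]
cell_center [214.2, 261.9] 0.96 [628.06 290.33  50.  ]
cell_flange [286.0, 259.3] 0.8 [620.15 364.85  50.  ]
short_cell_center [168.2, 480.9] 0.81 [438.39 216.5   50.  ]
cradle_a [163.8, 452.4] 0.65 [437.96 218.37   0.  ]
0.84 ((261.4058837890625, 219.149169921875), (43.26509094238281, 156.2881317138672), 2.507701873779297)
```

View pics/w1.png

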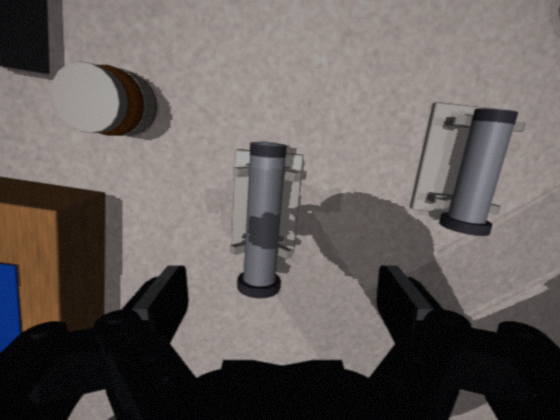

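The wrist view shows the long tube in its cradle, barrel end at about (150,267) and flange at (283,259). Refining its axis from the silhouette's edges.

```bash
python3 - <<'E'
from h import *
import cv2
np.set_printoptions(precision=2,suppress=True)
o=arm.observe();cams.camera("wrist")
d=silhouettes("wrist","cell")[0]; m=d["region"]
P=[];W=[]
for r in range(np.where(m.any(1))[0][0],np.where(m.any(1))[0][-1]+1):
    c=np.where(m[r])[0]; 
    if r%8==0: print(r,c.min(),c.max())
    if 165<r<262:
        P.append(onz("wrist",[r,(c.min()+c.max())/2],50,o)); W.append(np.linalg.norm(onz("wrist",[r,c.min()-.5],50,o)-onz("wrist",[r,c.max()+.5],50,o)))
P=np.array(P);k=np.polyfit(P[:,1],P[:,0],1);print("x=",k,"angle",np.pi/2+np.arctan(-k[0]),"width",np.mean(W),"x at y=290",np.polyval(k,290))
E
```

```text
144 251 286
152 251 286
160 250 285
168 250 284
176 249 283
184 250 282
192 248 282
200 248 281
208 247 280
216 247 280
224 247 279
232 246 278
240 246 278
248 245 277
256 245 276
264 244 276
272 239 278
280 238 280
288 241 278
x= [ -0.07 648.04] angle 1.6452668793116056 width 31.981347784460734 x at y=290 626.408204571703
```

```bash
python3 - <<'E'
from h import *
np.set_printoptions(precision=2,suppress=True)
print(cmd([626.5,290.5,110],-1.49))
E
```

```text
(array([-12.04, -16.86,  91.29]), array([-0.07,  0.04,  4.5 ]))
```

Emit:
step_arm(
  commands=[
    [85, -12, -17, 45, 0, 0, 4.5],
    [85, -12, -17, 91, 0, 0, 4.5],
    [85, -12, -17, 91, 0, 0, 4.5],
    [85, -12, -17, 91, 0, 0, 4.5],
  ],
)

```text
time_s: 3.0
eef_pos: [627.0, 289.4, 110.1]
ee_rot: [3.141, -0.002, -1.491]
force: [-0.0, 0.6, 2.2]
grip_width: 0.993
```

```bash
python3 - <<'E'
from h import *
import cv2
np.set_printoptions(precision=2,suppress=True)
o=arm.observe();print(o["time_s"],o["eef_pos"],o["ee_rot"])
im=cams.camera("wrist");cv2.imwrite("pics/w2.png",im[:,:,::-1])
for t in ["cell_center","cell_flange"]:
  for d in tip_of("wrist",t):
    print(t,d["at"],d["confidence"],onz("wrist",d["at"],50,o))
m=silhouettes("wrist","cell")[0]["region"]
P=[];W=[]
rr=np.where(m.any(1))[0]
for r in range(rr[0],rr[-1]+1):
    c=np.where(m[r])[0]; 
    if r%12==0: print(r,c.min(),c.max())
    if rr[0]+40<r<rr[0]+120:
        P.append(onz("wrist",[r,(c.min()+c.max())/2],50,o)); W.append(np.linalg.norm(onz("wrist",[r,c.min()-.5],50,o)-onz("wrist",[r,c.max()+.5],50,o)))
P=np.array(P);k=np.polyfit(P[:,1],P[:,0],1);print("x=",k,"angle",np.pi/2+np.arctan(-k[0]),"width",np.mean(W),"x at y=290",np.polyval(k,290))
print("end",onz("wrist",[rr[0],m[rr[0]].nonzero()[0].mean()],66,o))
# also other cams
for n in ["scene","top"]:
  cams.camera(n)
  print(n,proj(n,[[626.4,290,50],[620,365.5,50]]),[(t,d["at"]) for t in ["cell_center","cell_flange"] for d in tip_of(n,t)])
E
```

```text
3.0 [626.96 289.4  110.09] [ 3.14 -0.   -1.49]
cell_center [233.0, 278.0] 0.63 [628.66 290.85  50.  ]
cell_flange [327.9, 279.0] 0.75 [622.29 363.35  50.  ]
132 256 308
144 256 308
156 257 308
168 257 306
180 257 307
192 256 307
204 257 306
216 258 305
228 257 305
240 258 306
252 258 304
264 258 304
276 258 304
288 258 303
300 259 303
312 254 306
324 250 311
336 252 309
348 266 295
x= [ -0.07 648.15] angle 1.6455728927418243 width 32.3895068561857 x at y=290 626.4215747486433
end [631.14 223.78  66.  ]
scene [[188.11 367.84]
 [176.55 394.68]] [('cell_center', [189.0, 366.7]), ('cell_flange', [174.8, 396.3])]
top [[195.64 178.09]
 [198.56 146.35]] [('cell_center', [195.3, 177.3]), ('cell_center', [132.9, 279.8]), ('cell_flange', [201.7, 146.4])]
```

View pics/w2.png

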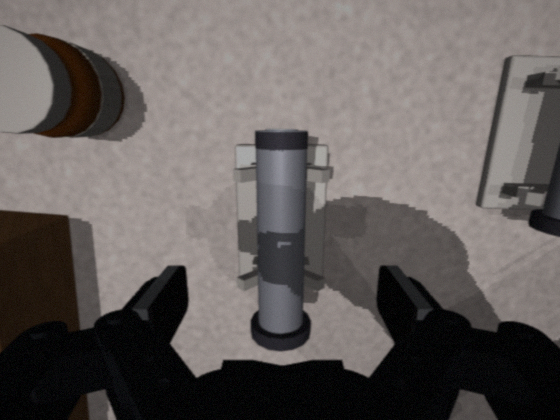

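```bash
python3 - <<'E'
from h import *
np.set_printoptions(precision=2,suppress=True)
o=arm.observe()
print(onz("wrist",[80,122],75,o),onz("wrist",[215,70],40,o))
print(cmd([626.6,290.2,29.5],-1.495))
E
```

```text
[715.14 206.54  75.  ] [772.14 293.25  40.  ]
(array([-0.45,  0.54, 80.33]), array([-0.03,  0.02,  0.21]))
```

Emit:
step_arm(
  commands=[
    [85, -0.5, 0.5, 30, 0, 0, 0.2],
    [85, -0.5, 0.5, 60, 0, 0, 0.2],
    [85, -0.5, 0.5, 80, 0, 0, 0.2],
    [85, -0.5, 0.5, 80, 0, 0, 0.2],
    [85, -0.5, 0.5, 80, 0, 0, 0.2],
  ],
)

```text
time_s: 4.0
eef_pos: [626.8, 290.1, 29.9]
ee_rot: [-3.141, -0.001, -1.495]
force: [0.6, 0.3, 1.2]
grip_width: 0.995
```

```bash
python3 - <<'E'
from h import *
import cv2
np.set_printoptions(precision=2,suppress=True)
o=arm.observe();print(o["time_s"],o["eef_pos"],o["ee_rot"],o["force"])
im=cams.camera("wrist");cv2.imwrite("pics/w3.png",im[:,:,::-1])
E
```

```text
4.0 [626.8  290.06  29.93] [-3.14 -0.   -1.49] [0.62 0.27 1.22]
```

View pics/w3.png

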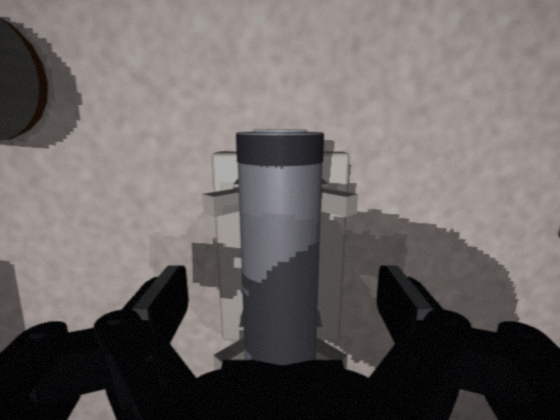

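Emit:
step_arm(
  commands=[
    [40, 0, 0, 0, 0, 0, 0],
    [36, 0, 0, 0, 0, 0, 0],
    [34, 0, 0, 0, 0, 0, 0],
    [30, 0, 0, 0, 0, 0, 0],
    [20, 0, 0, 0, 0, 0, 0],
    [20, 0, 0, 0, 0, 0, 0],
    [20, 0, 0, 0, 0, 0, 0],
  ],
)

```text
time_s: 4.75
eef_pos: [627.7, 290.5, 30.4]
ee_rot: [-3.139, 0.001, -1.495]
force: [5.7, 0.7, 1.7]
grip_width: 0.359
```

```bash
python3 - <<'E'
from h import *
np.set_printoptions(precision=2,suppress=True)
o=arm.observe();print(o)
E
```

```text
{'time_s': 4.75, 'joints': array([ 0.72,  0.34,  0.05,  0.  , -1.28, -0.65]), 'dq': array([-0., -0., -0., -0.,  0.,  0.]), 'tau': array([  1.23, -48.75,  30.43,   5.15,  -1.45,   0.04]), 'eef_pos': array([627.71, 290.46,  30.43]), 'ee_rot': array([-3.14,  0.  , -1.49]), 'force': array([5.69, 0.67, 1.75]), 'wrist_torque': array([ 0.19, -1.79, -0.06]), 'grip_width': 0.3585297970925676}
```

Emit:
step_arm(
  commands=[
    [20, 0, -0.8, -3, 0, 0, 0],
    [20, 0, -0.8, -10, 0, 0, 0],
    [20, 0, -0.8, -25, 0, 0, 0],
    [20, 0, -0.8, -50, 0, 0, 0],
    [20, 0, -0.8, -80, 0, 0, 0],
    [20, 0, -0.8, -110, 0, 0, 0],
    [20, 0, -0.8, -130, 0, 0, 0],
    [20, 0, -0.8, -130, 0, 0, 0],
  ],
)

```text
time_s: 5.55
eef_pos: [628.5, 290.9, 164.7]
ee_rot: [-3.135, 0.003, -1.495]
force: [0.1, 0.1, -2.0]
grip_width: 0.358
```

```bash
python3 - <<'E'
from h import *
import cv2
np.set_printoptions(precision=2,suppress=True)
o=arm.observe();print(o["time_s"],o["eef_pos"],o["ee_rot"],o["force"],o["wrist_torque"])
im=cams.camera("wrist");cv2.imwrite("pics/w4.png",im[:,:,::-1])
im=cams.camera("top");cv2.imwrite("pics/top4.png",im[:,:,::-1])
for t,z in [("wash_bottle_center",80),("beaker_center",35),("jar_center",37)]:
  for d in tip_of("top",t): print(t,d["confidence"],onz("top",d["at"],z))
E
```

```text
5.55 [628.54 290.86 164.72] [-3.14  0.   -1.49] [ 0.13  0.1  -2.  ] [ 0.01 -0.02  0.01]
wash_bottle_center 0.84 [770.97  45.04  80.  ]
beaker_center 0.62 [369.23  56.54  35.  ]
beaker_center 0.3 [ 549.29 -170.74   35.  ]
jar_center 0.69 [783.9  211.96  37.  ]
```

View pics/w4.png

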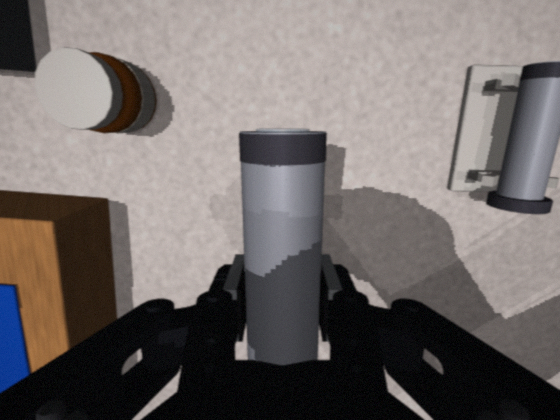

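View pics/top4.png

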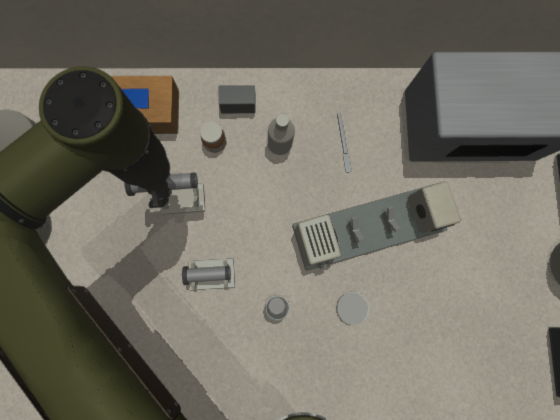

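```bash
python3 - <<'E'
from h import *
np.set_printoptions(precision=2,suppress=True)
o=arm.observe();
print(cmd([475,-160,180],-1.30))
E
```

```text
(array([437.16, 185.26, -21.74]), array([  0.2 ,  -0.07, -11.15]))
```

Emit:
step_arm(
  commands=[
    [20, 40, 17, -6, 0, 0, -2],
    [20, 85, 36, -12, 0, 0, -4],
    [20, 130, 55, -20, 0, 0, -6],
    [20, 175, 74, -22, 0, 0, -8],
    [20, 220, 93, -22, 0, 0, -10],
    [20, 265, 112, -22, 0, 0, -11],
    [20, 310, 131, -22, 0, 0, -11],
    [20, 355, 150, -22, 0, 0, -11],
  ],
)

```text
time_s: 6.6
eef_pos: [503.2, -76.8, 180.3]
ee_rot: [3.14, 0.0, -1.302]
force: [1.8, -1.0, -1.9]
grip_width: 0.357
```

```bash
python3 - <<'E'
from h import *
np.set_printoptions(precision=2,suppress=True)
o=arm.observe();print(o["eef_pos"],o["ee_rot"])
print(cmd([475,-160,180],-1.30))
E
```

```text
[503.18 -76.78 180.28] [ 3.14  0.   -1.3 ]
(array([72.76, 49.25,  0.34]), array([ 0.08,  0.01, -0.13]))
```

Emit:
step_arm(
  commands=[
    [20, 30, 20, 0, 0, 0, 0],
    [20, 55, 38, 0, 0, 0, 0],
    [20, 73, 49, 0, 0, 0, 0],
    [20, 73, 49, 0, 0, 0, 0],
    [20, 73, 49, 0, 0, 0, 0],
    [20, 73, 49, 0, 0, 0, 0],
  ],
)

```text
time_s: 7.2
eef_pos: [476.7, -157.9, 180.7]
ee_rot: [3.141, 0.0, -1.302]
force: [-0.2, 1.0, -2.8]
grip_width: 0.355
```

```bash
python3 - <<'E'
from h import *
import cv2
np.set_printoptions(precision=2,suppress=True)
o=arm.observe();print(o["time_s"],o["eef_pos"],o["ee_rot"],o["force"])
im=cams.camera("wrist");cv2.imwrite("pics/w5.png",im[:,:,::-1])
for t,z in [("rest_seat",70),("polarimeter",0),("vee_near",0),("vee_far",0)]:
  for d in tip_of("wrist",t): print(t,d["at"],d["confidence"],onz("wrist",d["at"],z,o))
  if t[0]=="v":
   for d in silhouettes("wrist",t): print("sil",t,d["at"],d["confidence"],onz("wrist",d["at"],62,o))
E
```

```text
7.2 [ 476.71 -157.94  180.68] [ 3.14  0.   -1.3 ] [-0.2   1.02 -2.83]
rest_seat [160.1, 199.5] 0.97 [ 548.98 -180.55   70.  ]
polarimeter [155.6, 213.9] 0.92 [ 551.31 -176.68    0.  ]
sil vee_near [110.1, 222.9] 0.94 [ 540.9  -221.65   62.  ]
sil vee_far [113.3, 180.0] 0.63 [ 572.43 -210.49   62.  ]
```

View pics/w5.png

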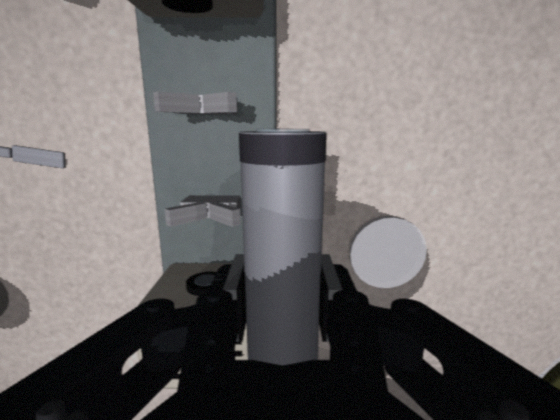

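```bash
python3 - <<'E'
import cv2
im=cv2.imread("pics/w5.png")[60:290,120:290]
cv2.imwrite("pics/w5z.png",cv2.resize(im,None,fx=2.6*1.0,fy=2.6,interpolation=cv2.INTER_CUBIC))
E
```

```text
(no output)
```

View pics/w5z.png

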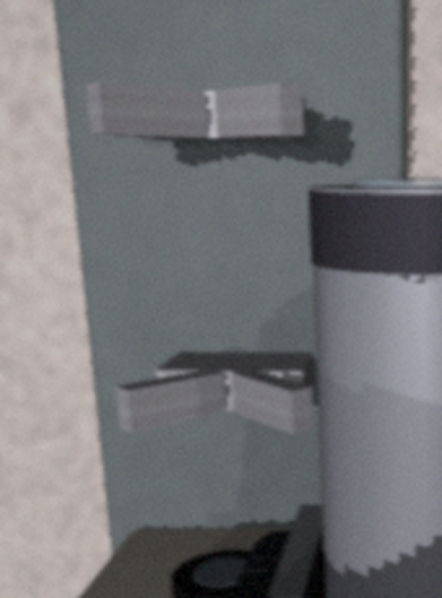

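```bash
python3 - <<'E'
from h import *
from scipy.optimize import least_squares
np.set_printoptions(precision=2,suppress=True)
o=arm.observe()
f=lambda u,v:[v/2.6+60,u/2.6+120]
pts=[(20,-52,72,90,85),(20,-38,72,93,137),(-20,-52,72,302,85),(-20,-38,72,303,136),
(0,-52,47.4,211,91),(0,-38,47.4,212,137),(20,38,72,119,386),(20,52,72,122,432),(0,38,47.4,227,372),(0,52,47.4,229,409)]
L=np.array([p[:3] for p in pts],float);I=np.array([f(*p[3:]) for p in pts])
E=[onz("wrist",f(u,v),16,o) for u,v in [(62,60),(80,220),(94,380),(108,520)]]
E=np.array(E);k=np.polyfit(E[:,1],E[:,0],1);print("edge angle",np.pi/2-np.arctan(k[0]))
G=[onz("wrist",[r,c],16,o) for r,c in [(5,276.5),(110,275.5)]];G=np.array(G);print(np.arctan2(*(G[1]-G[0])[1::-1]), "width",)
def W(p): 
    th=p[2];ex=np.array([np.sin(th),-np.cos(th),0]);ey=np.array([np.cos(th),np.sin(th),0])
    return L[:,:1]*ex+L[:,1:2]*ey+L[:,2:]*[0,0,1]+[p[0],p[1],p[3]]
res=lambda p:(proj("wrist",W(p),o)-I).ravel()
for free in (0,1):
    fn=(lambda q:res(q)) if free else (lambda q:res([*q,0]))
    s=least_squares(fn,[549,-180,1.84]+[0]*free,loss="soft_l1");print(s.x,np.sqrt(np.mean(s.fun**2)));
print(s.fun.reshape(-1,2))
th=s.x[2];ex=np.array([np.sin(th),-np.cos(th),0]);print("edge x",(E-[s.x[0],s.x[1],0])@ex,(G-[s.x[0],s.x[1],0])@ex)
E
```

```text
edge angle 1.8291395994629824
1.8247355728196042 width
[ 551.27 -177.96    1.81] 6.670108188093202
[ 551.25 -178.02    1.81    0.75] 6.604547962856728
[[ -1.85  10.69]
 [ -1.77  10.79]
 [  0.01 -16.14]
 [  0.42 -16.13]
 [ -0.27  -0.25]
 [  0.24  -0.01]
 [  1.19   6.99]
 [ -0.01   6.87]
 [  0.11  -2.66]
 [  1.09  -2.9 ]]
edge x [58.31 56.39 55.79 54.51] [-58.33 -59.71]
```

```bash
python3 - <<'E'
from h import *
from scipy.optimize import least_squares
np.set_printoptions(precision=2,suppress=True)
o=arm.observe()
f=lambda u,v:[v/2.6+60,u/2.6+120]
pts=[(1,-52,72,90,85),(1,-38,72,93,137),(-1,-52,72,302,85),(-1,-38,72,303,136),
(0,-52,47.4,211,91),(0,-38,47.4,212,137),(1,38,72,119,386),(1,52,72,122,432),(0,38,47.4,227,372),(0,52,47.4,229,409)]
L0=np.array([p[:3] for p in pts],float);I=np.array([f(*p[3:]) for p in pts])
def res(p,zt,za):
    L=L0.copy();L[:,0]*=p[3]; t=L0[:,0]!=0; L[t,2]=zt; L[~t,2]=za
    th=p[2];ex=np.array([np.sin(th),-np.cos(th),0]);ey=np.array([np.cos(th),np.sin(th),0])
    return (proj("wrist",L[:,:1]*ex+L[:,1:2]*ey+L[:,2:]*[0,0,1]+[p[0],p[1],0],o)-I).ravel()
for name,fn,x0 in [("tips72 apex47",lambda q:res(q,72,47.4),[549,-180,1.84,25]),
 ("free z",lambda q:res(q,q[4],q[5]),[549,-180,1.84,25,72,47]),
 ("tie45",lambda q:res(q,47.4+q[3],47.4),[549,-180,1.84,25])]:
    s=least_squares(fn,x0);print(name,s.x,np.sqrt(np.mean(s.fun**2)));
    print(s.fun.reshape(-1,2).T)
E
```

```text
tips72 apex47 [ 549.11 -178.5     1.83   29.76] 0.9425284610486476
[[-1.15 -1.14 -0.25  0.12 -0.08  0.38  1.48  0.23  0.04  0.99]
 [-0.73 -0.05 -1.22 -1.05  1.31  1.89 -0.99 -0.63  0.95  0.99]]
free z [ 549.77 -178.27    1.84   30.64   66.8    47.69] 0.5223376350557757
[[-0.13 -0.55  0.19  0.15 -0.05  0.43  0.15 -1.39  0.18  1.14]
 [-0.6   0.17 -0.46 -0.19 -0.08  0.65 -0.34  0.1   0.38  0.54]]
tie45 [ 548.66 -178.67    1.82   28.68] 1.5177756206792277
[[-2.06 -1.7  -0.55  0.15 -0.14  0.33  2.5   1.49 -0.01  0.94]
 [-0.25  0.32 -2.32 -2.26  2.37  2.82 -1.22 -0.96  1.17  1.09]]
```

```bash
python3 - <<'E'
from h import *
np.set_printoptions(precision=2,suppress=True)
o=arm.observe();print(o["eef_pos"],o["ee_rot"])
print(cmd([549.2,-179,110],-1.312))
E
```

```text
[ 476.88 -158.16  181.28] [ 3.14 -0.   -1.3 ]
(array([ 39.29, -64.2 ,  71.28]), array([ 0.01, -0.  ,  0.56]))
```

Emit:
step_arm(
  commands=[
    [20, 15, -25, 0, 0, 0, 0.5],
    [20, 30, -50, 0, 0, 0, 0.5],
    [20, 39, -64, 10, 0, 0, 0.5],
    [20, 39, -64, 30, 0, 0, 0.5],
    [20, 39, -64, 55, 0, 0, 0.5],
    [20, 39, -64, 71, 0, 0, 0.5],
    [20, 39, -64, 71, 0, 0, 0.5],
    [20, 39, -64, 71, 0, 0, 0.5],
  ],
)

```text
time_s: 8.35
eef_pos: [549.1, -179.3, 111.1]
ee_rot: [-3.141, -0.001, -1.311]
force: [-0.1, -0.7, -1.1]
grip_width: 0.352
```

```bash
python3 - <<'E'
from h import *
import cv2
np.set_printoptions(precision=2,suppress=True)
o=arm.observe();print(o["time_s"],o["eef_pos"],o["ee_rot"],o["force"],o["wrist_torque"])
for n in ["wrist","scene","top"]:
  im=cams.camera(n);cv2.imwrite(f"pics/{n}6.png",im[:,:,::-1])
  print(n,[(t,d["at"],round(d["confidence"],2)) for t in ["rest_seat","cell_center","cell_flange"] for d in tip_of(n,t)])
print(proj("scene",[549.2,-179,70]),proj("scene",[[549,-179,129.5]]))
print(cmd([549.2,-179,60],-1.312))
E
```

```text
8.35 [ 549.05 -179.33  111.15] [-3.14 -0.   -1.31] [-0.12 -0.71 -1.09] [-0.   -0.09 -0.  ]
wrist [('cell_center', [291.7, 282.1], 0.63)]
scene [('rest_seat', [218.8, 168.5], 0.68), ('cell_center', [202.3, 161.1], 0.86), ('cell_center', [164.6, 168.9], 0.69), ('cell_center', [186.9, 190.1], 0.6), ('cell_center', [271.6, 298.2], 0.4), ('cell_flange', [188.5, 189.9], 0.79)]
top [('rest_seat', [226.7, 375.7], 0.73), ('cell_center', [220.6, 382.0], 0.71), ('cell_flange', [233.4, 349.6], 0.83)]
[[220.22 166.96]] [[206.12 162.1 ]]
(array([-0.06, -0.42, 50.38]), array([-0.  , -0.01,  0.03]))
```

View pics/wrist6.png

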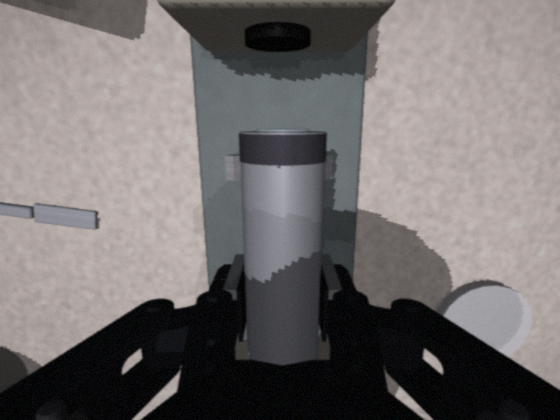

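View pics/scene6.png

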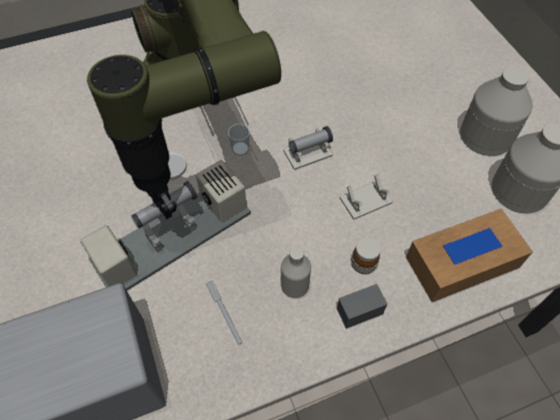

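```bash
python3 - <<'E'
from h import *
import cv2
np.set_printoptions(precision=2,suppress=True)
o=arm.observe()
g=cv2.cvtColor(cv2.imread("pics/wrist6.png"),cv2.COLOR_BGR2GRAY).astype(float)
im=cv2.GaussianBlur(cv2.imread("pics/wrist6.png"),(5,5),0).astype(float)
s=im[:,:,0]-im[:,:,2]   # blue minus red: bench bluish
yaw=o["ee_rot"][2]
tx=np.array([np.cos(yaw),np.sin(yaw),0]);ty=np.array([np.sin(yaw),-np.cos(yaw),0])
for lo,hi,sg in [(185,225,1),(340,380,-1)]:
  P=[]
  for r in range(85,255,5):
    row=s[r,lo:hi]; gr=np.gradient(row)*sg; c=lo+gr.argmax()
    X=onz("wrist",[r,c],16,o)-o["eef_pos"]; P.append([X@tx,X@ty,c,gr.max()])
  P=np.array(P); k=np.polyfit(P[:,0],P[:,1],1); rs=P[:,1]-np.polyval(k,P[:,0]);ok=abs(rs)<2;k=np.polyfit(P[ok,0],P[ok,1],1)
  print(k, ok.mean(), "at tool x=0 lateral",k[1],"slope deg",np.degrees(k[0]))
E
cd pics; python3 -c "
import cv2
im=cv2.imread('wrist6.png')[0:260,150:410];cv2.imwrite('w6z.png',cv2.resize(im,None,fx=2.3,fy=2.3,interpolation=2))"
```

```text
[ -0.01 -59.76] 1.0 at tool x=0 lateral -59.76024245322983 slope deg -0.3621089237593728
[-0.01 57.33] 1.0 at tool x=0 lateral 57.33021586330264 slope deg -0.45694321768044266
```

View pics/w6z.png

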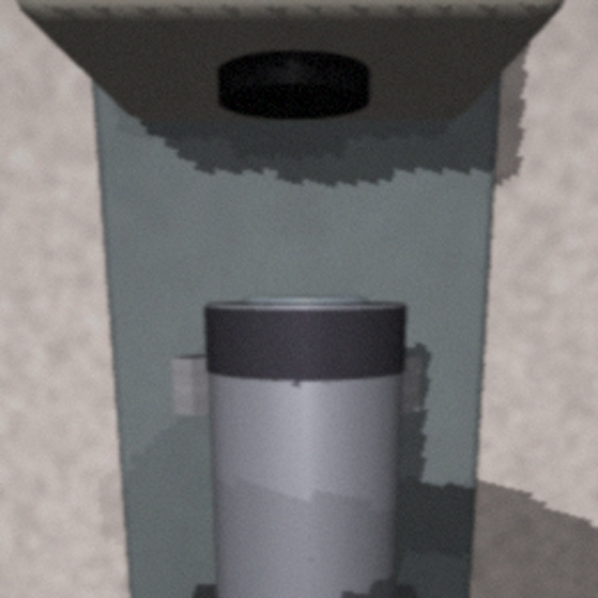

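```bash
python3 - <<'E'
from h import *
np.set_printoptions(precision=2,suppress=True)
o=arm.observe();yaw=o["ee_rot"][2]
tx=np.array([np.cos(yaw),np.sin(yaw),0])
for r,c,z in [(51,282,16),(0,282,110),(4,282,110),(8,282,110),(155,232,72),(180,232,72)]: print(r,(onz("wrist",[r,c],z,o)-o["eef_pos"])@tx)
print("tube end",(onz("wrist",[131,282],o["eef_pos"][2]+19.6+16,o)-o["eef_pos"])@tx)
print(cmd([549.2,-179,60],-1.312))
E
```

```text
51 115.22044212924054
0 114.44535470632081
4 113.08704839090083
8 111.72064346960477
155 51.641929108858456
180 37.65373604000368
tube end 66.05508945997413
(array([-0.06, -0.42, 50.38]), array([-0.  , -0.01,  0.03]))
```

Emit:
step_arm(
  commands=[
    [20, 0, -1, 20, 0, 0, -0.4],
    [20, 0, -1, 38, 0, 0, -0.4],
    [20, 0, -1, 48, 0, 0, -0.4],
    [20, 0, -1, 53, 0, 0, -0.4],
    [20, 0, -1, 53, 0, 0, -0.4],
    [20, 0, -1, 53, 0, 0, -0.4],
  ],
)

```text
time_s: 9.55
eef_pos: [550.3, -179.1, 58.3]
ee_rot: [-3.141, -0.001, -1.304]
force: [0.3, -0.1, -2.4]
grip_width: 0.353
```

```bash
python3 - <<'E'
from h import *
np.set_printoptions(precision=2,suppress=True)
o=arm.observe();print(o["time_s"],o["eef_pos"],o["ee_rot"],o["force"],o["wrist_torque"])
E
```

```text
9.55 [ 550.26 -179.08   58.31] [-3.14 -0.   -1.3 ] [ 0.25 -0.11 -2.4 ] [-0.03  0.01 -0.06]
```

Emit:
step_arm(
  commands=[
    [20, 0, 0, 2, 0, 0, 0],
    [20, 0, 0, 4, 0, 0, 0],
    [20, 0, 0, 5, 0, 0, 0],
    [20, 0, 0, 6, 0, 0, 0],
    [20, 0, 0, 6, 0, 0, 0],
  ],
)

```text
time_s: 10.05
eef_pos: [550.0, -178.9, 51.5]
ee_rot: [-3.141, -0.0, -1.304]
force: [0.8, -0.4, -2.6]
grip_width: 0.352
```

Emit:
step_arm(
  commands=[
    [20, 0, 0, 0.5, 0, 0, 0],
    [20, 0, 0, 0.5, 0, 0, 0],
    [20, 0, 0, 0.5, 0, 0, 0],
  ],
)

```text
time_s: 10.35
eef_pos: [550.1, -179.0, 51.3]
ee_rot: [-3.141, -0.001, -1.304]
force: [0.7, 1.2, 0.5]
grip_width: 0.361
```

```bash
python3 - <<'E'
from h import *
np.set_printoptions(precision=2,suppress=True)
o=arm.observe();print(o["time_s"],o["eef_pos"],o["ee_rot"],o["force"],o["wrist_torque"])
E
```

```text
10.35 [ 550.14 -178.96   51.26] [-3.14 -0.   -1.3 ] [0.68 1.16 0.53] [ 0.12 -0.34  0.  ]
```

Emit:
step_arm(
  commands=[
    [20, 0, 0, 0.5, 0, 0, 0],
    [20, 0, 0, 0.5, 0, 0, 0],
    [20, 0, 0, 0.5, 0, 0, 0],
  ],
)

```text
time_s: 10.65
eef_pos: [550.4, -179.0, 51.1]
ee_rot: [-3.14, -0.001, -1.304]
force: [0.9, 1.0, 3.1]
grip_width: 0.358
```

```bash
cat > st.py <<'E'
from h import *
np.set_printoptions(precision=2,suppress=True)
o=arm.observe();y=o["ee_rot"][2];R=Ro.from_euler("xyz",o["ee_rot"]).inv()
print(o["time_s"],o["eef_pos"],o["ee_rot"],"F",o["force"],"M",o["wrist_torque"],"toolF",R.apply(o["force"]),"toolM",R.apply(o["wrist_torque"]))
E
python3 st.py
```

```text
10.65 [ 550.37 -178.95   51.06] [-3.14 -0.   -1.3 ] F [0.9  1.02 3.08] M [ 0.32 -0.48 -0.04] toolF [-0.75 -1.14 -3.08] toolM [ 0.55 -0.18  0.04]
```

Emit:
step_arm(
  commands=[
    [20, 0, -0.4, 0, 0, 0, 0],
    [20, 0, -0.4, 0.5, 0, 0, 0],
    [20, 0, -0.4, 1.0, 0, 0, 0],
    [20, 0, -0.4, 1, 0, 0, 0],
  ],
)

```text
time_s: 11.05
eef_pos: [550.9, -178.9, 50.4]
ee_rot: [-3.14, -0.001, -1.304]
force: [0.8, 1.3, 5.8]
grip_width: 0.359
```

```bash
python3 st.py
```

```text
11.05 [ 550.94 -178.89   50.43] [-3.14 -0.   -1.3 ] F [0.76 1.28 5.83] M [ 0.47 -0.47 -0.06] toolF [-1.03 -1.08 -5.82] toolM [ 0.58 -0.32  0.06]
```

Emit:
step_arm(
  commands=[
    [20, 0, -0.4, 0, 0, 0, 0],
    [20, 0, -0.8, 0, 0, 0, 0],
    [20, 0, -0.8, 0, 0, 0, 0],
    [20, 0, -0.8, 0, 0, 0, 0],
  ],
)

```text
time_s: 11.45
eef_pos: [551.0, -178.9, 50.3]
ee_rot: [-3.141, -0.001, -1.305]
force: [-1.8, 1.8, 8.2]
grip_width: 0.357
```

```bash
python3 st.py
```

```text
11.45 [ 551.02 -178.86   50.35] [-3.14 -0.   -1.3 ] F [-1.83  1.82  8.18] M [ 0.42  0.4  -0.12] toolF [-2.23  1.29 -8.18] toolM [-0.27 -0.51  0.12]
```

Emit:
step_arm(
  commands=[
    [20, -0.2, 0.25, 0, 0, 0, 0.2],
    [20, -0.3, 0.25, 0.5, 0, 0, 0.2],
    [20, -0.3, 0.25, 1, 0, 0, 0.2],
    [20, -0.3, 0.25, 1, 0, 0, 0.2],
  ],
)

```text
time_s: 11.85
eef_pos: [551.0, -178.9, 50.3]
ee_rot: [-3.141, -0.002, -1.308]
force: [-1.8, 2.6, 9.4]
grip_width: 0.357
```

```bash
python3 st.py
```

```text
11.85 [ 551.03 -178.87   50.29] [-3.14 -0.   -1.31] F [-1.77  2.6   9.45] M [0.48 0.72 0.1 ] toolF [-2.95  1.03 -9.45] toolM [-0.57 -0.65 -0.1 ]
```

Emit:
step_arm(
  commands=[
    [20, 0, 0, 0, 0, 0, 0],
    [20, 0, 0, 0, 0, 0, 0],
    [20, 0, 0, 0, 0, 0, 0],
  ],
)

```text
time_s: 12.15
eef_pos: [551.0, -178.9, 50.3]
ee_rot: [-3.141, -0.002, -1.308]
force: [-2.1, 2.0, 11.2]
grip_width: 0.354
```

```bash
python3 st.py
```

```text
12.15 [ 551.04 -178.86   50.31] [-3.14 -0.   -1.31] F [-2.06  2.01 11.21] M [0.47 0.71 0.05] toolF [ -2.46   1.45 -11.21] toolM [-0.56 -0.64 -0.05]
```

Emit:
step_arm(
  commands=[
    [20, -0.5, 0.5, 0, 0, 0, 0],
    [20, -1, 0.8, 0.5, 0, 0, 0],
    [20, -1, 0.8, 1, 0, 0, 0],
    [20, -1, 0.8, 1, 0, 0, 0],
    [20, -1, 0.8, 1, 0, 0, 0],
  ],
)

```text
time_s: 12.65
eef_pos: [551.0, -178.8, 50.3]
ee_rot: [-3.138, -0.004, -1.307]
force: [0.8, -1.9, 11.6]
grip_width: 0.354
```

```bash
python3 st.py
```

```text
12.65 [ 551.05 -178.83   50.28] [-3.14 -0.   -1.31] F [ 0.77 -1.87 11.55] M [-0.48 -0.05  0.02] toolF [  2.05  -0.3  -11.54] toolM [-0.08  0.48 -0.02]
```

Emit:
step_arm(
  commands=[
    [20, 0.2, 0, 0.5, 0, 0, 0],
    [20, 0.2, 0.2, 1, 0, 0, 0],
    [20, 0.2, 0.2, 1.5, 0, 0, 0],
    [20, 0.2, 0.3, 2, 0, 0, 0],
    [20, 0.2, 0.3, 2, 0, 0, 0],
  ],
)

```text
time_s: 13.15
eef_pos: [551.1, -178.9, 50.2]
ee_rot: [-3.137, -0.004, -1.307]
force: [-4.6, 1.6, 21.4]
grip_width: 0.358
```

```bash
python3 st.py
```

```text
13.15 [ 551.1 -178.9   50.2] [-3.14 -0.   -1.31] F [-4.61  1.59 21.44] M [0.78 1.46 0.01] toolF [ -2.65   3.95 -21.47] toolM [-1.2  -1.13 -0.01]
```

Emit:
step_arm(
  commands=[
    [20, -0.4, 0.4, -0.2, 0, 0, 0],
    [20, -0.7, 0.8, -0.4, 0, 0, 0],
    [20, -0.7, 0.8, -0.4, 0, 0, 0],
    [20, -0.7, 0.8, -0.4, 0, 0, 0],
  ],
)

```text
time_s: 13.55
eef_pos: [551.1, -178.9, 50.2]
ee_rot: [-3.136, -0.005, -1.307]
force: [2.6, -1.1, 15.3]
grip_width: 0.357
```

```bash
python3 st.py
```

```text
13.55 [ 551.08 -178.89   50.24] [-3.14 -0.01 -1.31] F [ 2.58 -1.13 15.27] M [-0.41 -0.44  0.02] toolF [  1.85  -2.29 -15.25] toolM [ 0.32  0.51 -0.02]
```

Emit:
step_arm(
  commands=[
    [20, 0, 0.1, 0.4, 0, 0, 0],
    [20, 0, 0.15, 0.7, 0, 0, 0],
    [20, 0, 0.15, 0.7, 0, 0, 0],
    [20, 0, 0.15, 0.7, 0, 0, 0],
    [20, 0, 0.15, 0.7, 0, 0, 0],
  ],
)

```text
time_s: 14.05
eef_pos: [551.1, -178.9, 50.2]
ee_rot: [-3.135, -0.006, -1.307]
force: [-0.5, 0.0, 18.5]
grip_width: 0.354
```

```bash
python3 st.py; python3 - <<'E'
from h import *
import cv2
for n in ["wrist","scene","top"]:
  im=cams.camera(n);cv2.imwrite(f"pics/{n}7.png",im[:,:,::-1])
E
python3 st.py
```

```text
14.05 [ 551.1  -178.87   50.21] [-3.14 -0.01 -1.31] F [-0.46  0.05 18.5 ] M [-0.04 -0.01  0.02] toolF [ -0.06   0.31 -18.5 ] toolM [-0.    0.05 -0.02]
14.2 [ 551.07 -178.88   50.2 ] [-3.14 -0.01 -1.31] F [ 0.36 -0.58 17.66] M [-0.15  0.02  0.01] toolF [  0.75  -0.31 -17.66] toolM [-0.06  0.14 -0.01]
```

View pics/wrist7.png

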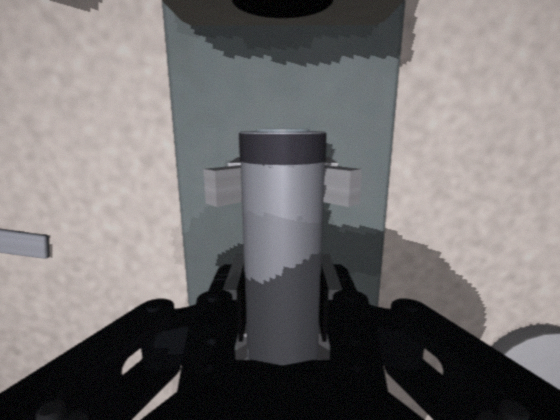

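View pics/scene7.png

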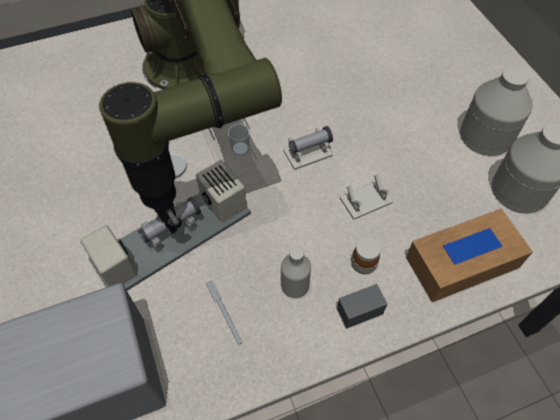

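Emit:
step_arm(
  commands=[
    [20, 0, 0, 0.1, 0, 0, 0],
    [20, 0, 0, 0.1, 0, 0, 0],
    [20, 0, 0, 0.1, 0, 0, 0],
    [20, 0, 0, 0.1, 0, 0, 0],
    [20, 0, 0, 0.1, 0, 0, 0],
    [20, 0, 0, 0.1, 0, 0, 0],
  ],
)

```text
time_s: 14.8
eef_pos: [551.1, -178.9, 50.2]
ee_rot: [-3.135, -0.006, -1.307]
force: [-0.5, -0.0, 19.0]
grip_width: 0.355
```

```bash
python3 st.py; python3 - <<'E'
from h import *
F=[];M=[]
o=arm.observe();yaw=o["ee_rot"][2];tx=np.array([np.cos(yaw),np.sin(yaw),0])
for r,c,z in [(168,222,72),(206,222,65),(131,282,86)]: print(r,(onz("wrist",[r,c],z,o)-o["eef_pos"])@tx)
for i in range(8):
  cams.camera("top");o=arm.observe();R=Ro.from_euler("xyz",o["ee_rot"]).inv();F.append(R.apply(o["force"]));M.append(R.apply(o["wrist_torque"]))
print(np.mean(F,0),np.std(F,0),np.mean(M,0))
for n in ["scene","top"]:
  cams.camera(n)
  for t in ["cell_center","cell_flange","rest_seat"]:
    print(n,t,[(d["at"],round(d["confidence"],2),onz(n,d["at"],70).round(1)) for d in tip_of(n,t)[:2]])
E
```

```text
14.8 [ 551.08 -178.92   50.2 ] [-3.14 -0.01 -1.31] F [-0.49 -0.01 18.98] M [0.02 0.11 0.03] toolF [ -0.01   0.35 -18.98] toolM [-0.1  -0.05 -0.03]
168 52.19018275182906
206 35.77900808487064
131 65.84060632347774
[  0.18692643  -0.29797895 -18.58188617] [0.45514796 0.66675891 0.367767  ] [-0.09846612 -0.00639627 -0.05843567]
scene cell_center [([219.9, 165.2], 0.83, array([ 546.9, -182.5,   70. ])), ([164.7, 168.3], 0.57, array([ 399.1, -135.3,   70. ]))]
scene cell_flange [([205.4, 196.0], 0.98, array([ 535.3, -106.6,   70. ]))]
scene rest_seat [([218.8, 165.2], 0.89, array([ 544.1, -181.7,   70. ]))]
top cell_center [([136.3, 212.5], 0.6, array([767.5, 206.3,  70. ])), ([223.8, 373.7], 0.5, array([ 550.3, -173.9,   70. ]))]
top cell_flange [([236.7, 344.1], 0.52, array([ 520.7, -102.7,   70. ]))]
top rest_seat [([227.4, 375.8], 0.6, array([ 541.7, -178.4,   70. ]))]
```

```bash
python3 -c "
from plant import arm
print(arm.close_job())"
```

```text
the job is handed in; nothing more can be done
None
```

The long tube is lying in the polarimeter's V-rest with its flange towards the lamp box. I handed the job in at about 15.5 s with the arm still gripping it and pressing it straight down.

**Push:** the wrist averaged 18.6 N upward over the last readings. Adding the tube's 2.4 N weight, the rest carries about 21 N. The highest wrist reading I saw while seating it was 21.4 N, against your 40 N limit.

**Even contact:** the sideways and lengthwise forces average 0.3 N or less, and the moments are about 0.1 Nm or less. In the wrist picture the two V-tips are symmetric about the tube.

**Position:**

| Check | Measured | Expected |
|---|---|---|
| Outer face of the V-plate at the non-flange end, from the middle | 52.2 mm | 52 mm |
| Barrel end, from the middle | 65.8 mm | 66 mm |
| Tool tip height when seated | 50.2 mm | 50.4 mm |

**Checks that disagreed:**
- The scene and top cameras' point detections of the seated tube and the rest were off by up to about 10 mm, partly because the arm hides them. One top-camera detection even pointed at the jar. I relied on the wrist camera and the contact forces instead.
- My first sideways estimate of the rest was about 1.5 mm off. I corrected it from the contact forces while lowering the tube.

The short tube and the other objects were not touched.

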